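# Change the filter tubes of the fume sampler and start it

### The arm

A 7-joint arm with a two-finger parallel gripper is mounted at the origin on the work surface. World frame = base frame: x ahead of the robot, y to its left, z up, the work surface at z = 0. Lengths are in m, angles in degrees, forces in N, time in s.
With the tool pointing down it reaches from about 0.425 to 0.95 m from the base axis. Payload 16.7 kg.
Tool frame: the origin (TCP) lies midway between the tips of the shut fingers; the grasp point (between the pads) lies 19 mm behind it; z points along the fingers, y is the line along which they close (so a half turn about z gives the same grasp; the last joint's range is limited). The gripper opens to 94 mm and grips with 3 to 60 N. Pads are 16 mm wide; open, the fingers measure 119 mm over their backs; the gripper's body (75 mm by 177 mm) begins 78 mm behind the grasp point.
Start: joints at [-8.566, 24.414, 4.234, 92.017, -1.954, 63.644, -3.845], TCP at [0.675, -0, 0.205] pointing down, gripper open.
Joint ranges: [-163.25, 163.25], [-28.42, 122.38], [-70.27, 78.77], [12.13, 141.07], [-58.53, 238.53], [9.26, 117.41], [-156.51, 156.51]. Speed limits (degrees/s): [108.29, 108.29, 136.94, 136.94, 172.46, 172.46, 172.46].

### API

Orientations are given as [roll, pitch, yaw] about the fixed x, y, z axes, in that order (R = Rz(yaw) Ry(pitch) Rx(roll)).
In Python, from cell import arm gives the robot as it stands. Calls block until the motion is done:
- arm.movep(position, orientation): joint-space move of the TCP to a pose.
- arm.move_l(position, ori=None, feed=0.15, max_force=None): straight line of the TCP; ori=None keeps the orientation; feed is the mean speed in m/s. With max_force (N) it stops when the force on the tool has changed by that much, and returns True; else False.
- arm.set_joints(angles): joint-space move.
- arm.gripper_to(opening, grip_force=None): finger opening in m; grip_force is the grip in N (None keeps the last); returns when the fingers have stopped.
- arm.pause(seconds).
- arm.ik(position, orientation): joint angles nearest the present ones, or None.
- arm.sense(): the state.
- arm.grab_frame(name): name is "scene" or "side" or "wrist"; returns (picture, depth): 420x560x3 uint8, red, green, blue; 420x560 float32, m along the optical axis (not along the pixel's ray), 0 where there is no reading.
- arm.camera_info(name): a dict with "camera_matrix" (3x3 intrinsics, pixels), "k1" (the pictures are not rectified: a ray, as slopes to the right and down, at radius r is drawn at 1 + k1 r^2 times it, then the intrinsics apply), "R" (3x3) and "t" (3): a world point X has camera coordinates R X + t. Camera axes: x right, y down, z forward; pixel columns grow to the right and rows downward; lengths in m; the calibration is good to about 2 mm. A picture is of the moment at which its call begins: read the wrist's pose just before it. camera_info takes no time and is no camera call; for the wrist camera it gives the pose at the moment of the call.
A pose or a line that the arm cannot do raises arm.Unreachable and nothing moves.
- arm.close_job(): hands the job in; it is judged then, once.
Trained networks look in the newest picture that a camera, given by its name, has taken for a name from the list of things; names that differ only in an ending like _2 or _b are one class to them, and where a whole thing is asked for, a point or a joint stands for the part that bears it (a point fixed in the world has none). Each returns a list of dicts, best first, with "p" (0 to 1); they miss things now and then, are a little off and sometimes report something else, mostly with a low value. They report only what shows in the picture. A call takes as long as a camera call.
- arm.find_in(camera, label): "extent" ([left, top, right, bottom] in pixels, round what is visible of it).
- arm.regions_of(camera, label): "pixels" (420x560 bool, what is visible of it) and "extent" ([left, top, right, bottom] in pixels, round what is visible of it).
The state is a dict: "t": time; "qpos": joint angles; "dq": joint speeds; "joint_efforts": joint torques, N m; "position": TCP position; "eef_rot": TCP orientation; "ft_force": force on the tool from outside, world axes, zero at the start; "wrist_torque": the same for the moment, N m; "width": finger opening in m; "gripper_force": force on a finger pad.
Only numpy, scipy, OpenCV 4.12 (cv2) and the standard library are available. Lean on these libraries where they do the work, as an engineer would, in place of code of your own. Each camera call takes 0.05 s, during which the arm holds its last target. There are 200 camera calls.

### The job

Pull every used tube out of the fume sampler and put it in the blue basket, and slide each new tube from the grey rack into a port of its own, straight down until the lower edge of its black band is level with the port's mouth, neither short nor past it (any free ports will do). When all that is done, start the sampler by pressing its three keys fully down one at a time: first the square key, then the round one, last the long one. Leave the bottles and the jar alone.

Things in the scene. Friction and masses are not known exactly. Their poses are not given: they have to be found in the camera images.
- sampler: fume sampler, fixed. Origin: centre of its footprint at work-surface height; z up, x to its back, y to its left seen from the robot. Grey key panel (40 mm high, x -111 to -5 mm) in front, nearer the robot; white port block (70 mm high, x -5 to 85 mm) behind; both 250 mm wide. Four ports 58 mm apart along y; port and key points are on its top faces.
- port0 (a point): centre of port 0's mouth, on the block's top, 70 mm up, at x 40, y 87 mm of the sampler. Vertical 38 mm bore, 64 mm deep, mouth bevelled 4 mm. Two sprung rubber pads 30 mm down it (-x and +x sides) grip a tube: a tube let go above them rests on them; sliding it through takes some 4 to 9 N, up or down, and it stays at the depth where it is let go.
- port1 (a point): centre of port 1's mouth, on the block's top, 70 mm up, at x 40, y 29 mm of the sampler. Vertical 38 mm bore, 64 mm deep, mouth bevelled 4 mm. Two sprung rubber pads 30 mm down it (-x and +x sides) grip a tube: a tube let go above them rests on them; sliding it through takes some 4 to 9 N, up or down, and it stays at the depth where it is let go.
- port2 (a point): centre of port 2's mouth, on the block's top, 70 mm up, at x 40, y -29 mm of the sampler. Vertical 38 mm bore, 64 mm deep, mouth bevelled 4 mm. Two sprung rubber pads 30 mm down it (-x and +x sides) grip a tube: a tube let go above them rests on them; sliding it through takes some 4 to 9 N, up or down, and it stays at the depth where it is let go.
- port3 (a point): centre of port 3's mouth, on the block's top, 70 mm up, at x 40, y -87 mm of the sampler. Vertical 38 mm bore, 64 mm deep, mouth bevelled 4 mm. Two sprung rubber pads 30 mm down it (-x and +x sides) grip a tube: a tube let go above them rests on them; sliding it through takes some 4 to 9 N, up or down, and it stays at the depth where it is let go.
- new0: off-white plastic tube, 36 mm diameter, 110 mm long, 80 g, foot bevelled over 4 mm. Origin: centre of its foot, z up along it. A black band 6 mm wide runs round it, its lower edge 45 mm above the foot. New: starts in the rack, in the pocket at rack y 87 mm. Two or three of new0..new3 are present.
- new1: off-white plastic tube, 36 mm diameter, 110 mm long, 80 g, foot bevelled over 4 mm. Origin: centre of its foot, z up along it. A black band 6 mm wide runs round it, its lower edge 45 mm above the foot. New: starts in the rack, in the pocket at rack y 29 mm. Two or three of new0..new3 are present.
- new2: off-white plastic tube, 36 mm diameter, 110 mm long, 80 g, foot bevelled over 4 mm. Origin: centre of its foot, z up along it. A black band 6 mm wide runs round it, its lower edge 45 mm above the foot. New: starts in the rack, in the pocket at rack y -29 mm. Two or three of new0..new3 are present.
- new3: off-white plastic tube, 36 mm diameter, 110 mm long, 80 g, foot bevelled over 4 mm. Origin: centre of its foot, z up along it. A black band 6 mm wide runs round it, its lower edge 45 mm above the foot. New: starts in the rack, in the pocket at rack y -87 mm. Two or three of new0..new3 are present.
- used0: off-white plastic tube, 36 mm diameter, 110 mm long, 80 g, foot bevelled over 4 mm. Origin: centre of its foot, z up along it. A black band 6 mm wide runs round it, its lower edge 45 mm above the foot. Used: starts in port 0, 40 to 46 mm deep. One or two of used0..used3 are present. Looks like a new one; only its place tells.
- used1: off-white plastic tube, 36 mm diameter, 110 mm long, 80 g, foot bevelled over 4 mm. Origin: centre of its foot, z up along it. A black band 6 mm wide runs round it, its lower edge 45 mm above the foot. Used: starts in port 1, 40 to 46 mm deep. One or two of used0..used3 are present. Looks like a new one; only its place tells.
- used2: off-white plastic tube, 36 mm diameter, 110 mm long, 80 g, foot bevelled over 4 mm. Origin: centre of its foot, z up along it. A black band 6 mm wide runs round it, its lower edge 45 mm above the foot. Used: starts in port 2, 40 to 46 mm deep. One or two of used0..used3 are present. Looks like a new one; only its place tells.
- used3: off-white plastic tube, 36 mm diameter, 110 mm long, 80 g, foot bevelled over 4 mm. Origin: centre of its foot, z up along it. A black band 6 mm wide runs round it, its lower edge 45 mm above the foot. Used: starts in port 3, 40 to 46 mm deep. One or two of used0..used3 are present. Looks like a new one; only its place tells.
- rack: the loose grey plastic rack of the new tubes, a block of 66 (x) x 236 (y) x 50 mm, 1 kg, with four pockets 38.5 mm square and 42 mm deep in a row along y, 58 mm apart (the pockets' floor is 8 mm above the work surface, so a tube's top stands 118 mm up). Origin: centre of the underside, z up.
- basket: the loose open blue plastic basket for used tubes, 150 (x) x 210 (y) x 70 mm outside, walls 4 mm, floor 4 to 5 mm thick, 0.5 kg. Origin: centre of the underside, z up.
- key_square (a joint): the square key (27 x 27 mm), right on the panel (sampler y -65 mm); black, spring-loaded; 0 at rest, 0.006 (m) fully down, counted as pressed beyond 0.004; 1.5 N starts it, 5 N takes it fully down; it springs back when let go.
- key_square_top (a point): centre of the top of key_square, 12 mm above the panel (52 mm above the work surface) at rest, at sampler x -72 mm; moves down with the key; z up.
- key_round (a joint): the round key (30 mm across), left on the panel (sampler y +65 mm); black, spring-loaded; 0 at rest, 0.006 (m) fully down, counted as pressed beyond 0.004; 1.5 N starts it, 5 N takes it fully down; it springs back when let go.
- key_round_top (a point): centre of the top of key_round, 12 mm above the panel (52 mm above the work surface) at rest, at sampler x -72 mm; moves down with the key; z up.
- key_long (a joint): the long narrow key (40 mm in x, 16 mm in y), in the middle of the panel (sampler y 0); black, spring-loaded; 0 at rest, 0.006 (m) fully down, counted as pressed beyond 0.004; 1.5 N starts it, 5 N takes it fully down; it springs back when let go.
- key_long_top (a point): centre of the top of key_long, 12 mm above the panel (52 mm above the work surface) at rest, at sampler x -72 mm; moves down with the key; z up.
- bottle_a: a bystander: white bottle with a black cap, 60 mm across, 150 mm tall, beyond the work. Origin: centre of its underside, z up.
- bottle_b: a bystander: small brown bottle with a black cap, 56 mm across, 130 mm tall, to the robot's right. Origin: centre of its underside, z up.
- jar_c: a bystander: white jar with a green cap, 84 mm across, 120 mm tall, to the robot's left. Origin: centre of its underside, z up.

How it is judged (in metres and radians):
On the way, in this order (a step that is already met when the one before it is completed fails the run):
1. every used tube is in the basket and every new tube stands in a port at its mark (z of new0 in the frame of sampler between 0.021 and 0.029 m and angle between each of new0, new1, new2, new3's own z axis and vertical below 0.12 rad and (horizontal distance between new0 and port0 below 0.005 m or horizontal distance between new0 and port1 below 0.005 m or horizontal distance between new0 and port2 below 0.005 m or horizontal distance between new0 and port3 below 0.005 m) and z of new1 in the frame of sampler between 0.021 and 0.029 m and (horizontal distance between new1 and port0 below 0.005 m or horizontal distance between new1 and port1 below 0.005 m or horizontal distance between new1 and port2 below 0.005 m or horizontal distance between new1 and port3 below 0.005 m) and z of new2 in the frame of sampler between 0.021 and 0.029 m and (horizontal distance between new2 and port0 below 0.005 m or horizontal distance between new2 and port1 below 0.005 m or horizontal distance between new2 and port2 below 0.005 m or horizontal distance between new2 and port3 below 0.005 m) and z of new3 in the frame of sampler between 0.021 and 0.029 m and (horizontal distance between new3 and port0 below 0.005 m or horizontal distance between new3 and port1 below 0.005 m or horizontal distance between new3 and port2 below 0.005 m or horizontal distance between new3 and port3 below 0.005 m) and x of used0 in the frame of basket between -0.071 and 0.071 m and y of used0 in the frame of basket between -0.101 and 0.101 m and z of used0 in the frame of basket between -0.005 and 0.07 m and x of used1 in the frame of basket between -0.071 and 0.071 m and y of used1 in the frame of basket between -0.101 and 0.101 m and z of used1 in the frame of basket between -0.005 and 0.07 m and x of used2 in the frame of basket between -0.071 and 0.071 m and y of used2 in the frame of basket between -0.101 and 0.101 m and z of used2 in the frame of basket between -0.005 and 0.07 m and x of used3 in the frame of basket between -0.071 and 0.071 m and y of used3 in the frame of basket between -0.101 and 0.101 m and z of used3 in the frame of basket between -0.005 and 0.07 m), for 0.2 s.
2. the square key is pressed fully down, the other two are not (value of joint key_square above 0.004 m and value of joint each of key_round, key_long below 0.002 m), for 0.05 s.
3. the round key is pressed fully down, the other two are not (value of joint key_round above 0.004 m and value of joint each of key_square, key_long below 0.002 m), for 0.05 s.
4. the long key is pressed fully down, the other two are not (value of joint key_long above 0.004 m and value of joint each of key_square, key_round below 0.002 m), for 0.05 s.
At the end, for the whole second after the job is handed in: Each new tube stands in a port, upright within 0.12 rad, within 5 mm of the port axis, its band edge level with the mouth within 4 mm; each used tube has its foot inside the basket walls, less than 70 mm above the basket underside; keys up; tubes at rest (all of step 1 and value of joint each of key_square, key_round, key_long below 0.0015 m and linear speed of each of new0, new1, new2, new3, used0, used1, used2, used3 below 0.02 m/s); the robot touches nothing.
It fails at once if a bottle or the jar is tipped or pushed more than 40 mm (angle between any of bottle_a, bottle_b, jar_c's own z axis and vertical above 0.5 rad or distance of any of bottle_a, bottle_b, jar_c from where it was at the start of the episode above 0.04 m).
It fails at once if two keys are down at once (value of joint each of key_square, key_round above 0.003 m or value of joint each of key_round, key_long above 0.003 m or value of joint each of key_square, key_long above 0.003 m).
Of new0, new1, new2, new3 only 2 to 3 are there at a start; the rules pass over those that are not, and their reading is None.
Of used0, used1, used2, used3 only 1 to 2 are there at a start; the rules pass over those that are not, and their reading is None.
At some moment in a run one of rack, basket may be knocked a few centimetres aside while the robot is not near it.
It also fails if it takes over 210 s, if anything falls off the work surface, if the arm or the gripper's body presses on something with over 40 N, if the wrist force passes 120 N, or if a joint passes its speed limit or range.

## Working session

There is one attempt and no reset: what is moved stays moved. The work goes in short steps, each a Python script; the robot and the scene stay as the last script left them, time stands still between calls to the robot, and variables do not carry over. Pictures are saved under pics/ and viewed, at most 14 in all, crops included, and the job is handed in when it is done.

```bash
ls; mkdir -p pics; cat > h.py <<'E'
import numpy as np, cv2
from cell import arm
def grab(n,save=None):
    ci=arm.camera_info(n); im,d=arm.grab_frame(n)
    if save: cv2.imwrite(f'pics/{save}.png',im[:,:,::-1])
    return ci,im,d
def cloud(ci,d):
    "world xyz per pixel (NaN where no depth)"
    K=np.array(ci['camera_matrix'],float);h,w=d.shape
    u,v=np.meshgrid(np.arange(w),np.arange(h))
    p=np.stack([u,v],-1).reshape(-1,1,2).astype(float)
    n=cv2.undistortPoints(p,K,np.array([ci['k1'],0,0,0,0.])).reshape(h,w,2)
    c=np.dstack([n,np.ones((h,w))])*d[...,None]
    X=(c-np.array(ci['t']).ravel())@np.array(ci['R'])
    X[d<=0]=np.nan
    return X
E
python3 - <<'E'
from h import *
for n in('scene','side','wrist'):
    ci,im,d=grab(n,n+'0'); print(n,ci['k1'],np.round(ci['R'],2).tolist(),np.round(ci['t'],3),-np.array(ci['R']).T@ci['t'])
    X=cloud(ci,d)
    for l in('rack','basket','sampler','new0','key_square','key_round','key_long','bottle_a','bottle_b','jar_c'):
        for r in arm.regions_of(n,l)[:6]:
            P=X[r['pixels']];P=P[~np.isnan(P[:,0])]
            if len(P): print(n,l,round(r['p'],2),np.round(r['extent']),np.round(np.percentile(P,[2,50,98],axis=0),3).tolist())
print(arm.sense())
E
```

```text
cell.py
pics
scene -0.0833101043640071 [[-0.87, 0.5, -0.0], [0.38, 0.65, -0.66], [-0.33, -0.57, -0.75]] [ 0.54  -0.187  1.679] [1.08894504 0.81503703 1.13871821]
scene rack 0.94 [342. 196. 414. 274.] [[0.409, 0.049, 0.005], [0.461, 0.206, 0.043], [0.475, 0.28, 0.055]]
scene basket 0.62 [275. 219. 367. 317.] [[0.552, 0.071, -0.0], [0.619, 0.17, 0.011], [0.704, 0.282, 0.072]]
scene sampler 0.8 [236. 134. 332. 203.] [[0.42, -0.25, -0.001], [0.555, -0.135, 0.041], [0.708, 0.021, 0.312]]
scene new0 0.88 [367. 199. 382. 226.] [[0.423, 0.119, 0.046], [0.448, 0.141, 0.096], [0.459, 0.15, 0.121]]
scene new0 0.57 [378. 215. 393. 241.] [[0.419, 0.143, 0.046], [0.448, 0.196, 0.1], [0.459, 0.208, 0.123]]
scene key_round 0.4 [304. 152. 311. 163.] [[0.45, -0.182, 0.039], [0.463, -0.165, 0.05], [0.473, -0.153, 0.055]]
scene bottle_a 0.78 [219. 230. 246. 282.] [[0.79, 0.027, 0.001], [0.824, 0.075, 0.086], [0.847, 0.089, 0.151]]
scene bottle_b 0.78 [219. 230. 246. 282.] [[0.79, 0.027, 0.001], [0.824, 0.075, 0.086], [0.847, 0.089, 0.151]]
scene jar_c 0.81 [419. 294. 460. 349.] [[0.457, 0.432, 0.013], [
[... 3532 characters left out ...]
, 'qpos': array([-8.56587327, 24.41328076,  4.23484644, 92.01387657, -1.95351404,
       63.64346816, -3.84127241]), 'dq': array([-0.07111492,  0.01547084,  0.00442983, -0.02757952, -0.00757266,
       -0.03237671, -0.00184907]), 'joint_efforts': array([ 5.13908322e-03, -9.35492849e+01,  3.66680369e+00, -4.54533577e+01,
       -4.89104341e-02,  1.31391222e-02, -1.53645595e-05]), 'position': array([ 6.74999808e-01, -2.21107172e-05,  2.05496662e-01]), 'eef_rot': array([ 1.79998589e+02, -1.49188370e-03,  8.99997056e+01]), 'ft_force': array([ 0.37635056, -0.22440071,  0.20023807]), 'wrist_torque': array([ 0.0030065 , -0.00511297, -0.00142086]), 'gripper_force': 0.0, 'width': 0.09403801562531863}
```

```bash
python3 - <<'E'
import cv2,numpy as np
s=cv2.imread('pics/side0.png')[130:380,180:420];c=cv2.imread('pics/scene0.png')[120:370,200:480]
a=cv2.resize(s,None,fx=1.6,fy=1.6);b=cv2.resize(c,None,fx=1.43,fy=1.6)
cv2.imwrite('pics/m0.png',np.hstack([a,b]))
E
```

```text
(no output)
```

View pics/m0.png

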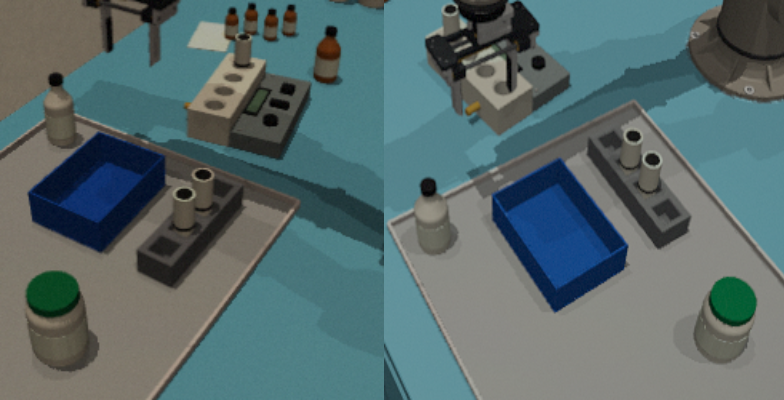

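View pics/wrist0.png

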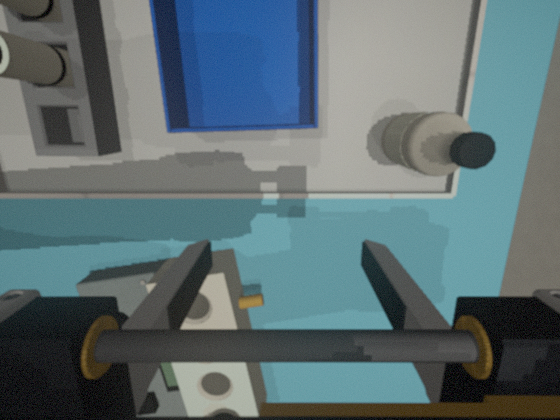

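```bash
cat >> h.py <<'E'
def rect(P):
    "min-area rectangle of world xy: centre, (long,short), angle (deg) of the long side to the y axis"
    (c,(a,b),_)=r=cv2.minAreaRect((P[:,:2]*1000).astype(np.float32)); B=cv2.boxPoints(r)
    e=max([B[1]-B[0],B[2]-B[1]],key=np.linalg.norm); e=e*np.sign(e[1])
    return np.round(c,1),np.round(sorted([a,b]),1),round(float(np.degrees(np.arctan2(-e[0],e[1]))),2)
def pts(n,label,lo,hi,X,k=0):
    out=[]
    for r in arm.regions_of(n,label):
        P=X[r['pixels']];P=P[(P[:,2]>lo)&(P[:,2]<hi)]; out.append((r['p'],P))
    return out
E
python3 - <<'E'
from h import *
arm.movep([0.52,-0.30,0.40],[180,0,90])
ci,im,d=grab('wrist','w1');X=cloud(ci,d)
m=X[...,2]
for p,P in pts('wrist','sampler',0.060,0.080,X): print('block',p,len(P),rect(P) if len(P)>50 else '',np.median(P[:,2]) if len(P) else '')
for p,P in pts('wrist','sampler',0.03,0.080,X): print('all',p,len(P),rect(P) if len(P)>50 else '')
for k in('key_square','key_round','key_long','used0'):
    for p,P in pts('wrist',k,0.047 if k[0]=='k' else .12,0.2,X): 
        if len(P)>5: print(k,p,len(P),rect(P),np.round(np.median(P,axis=0),4))
np.save('w1.npy',X)
sel=(X[...,0]>.35)&(X[...,0]<.75)&(X[...,1]<.1)&(X[...,1]>-.38)
P=X[sel&(m>.066)&(m<.074)]; print(rect(P),np.median(P[:,2]))
P=X[sel&(m>-.01)&(m<.01)]; print('table',np.median(P[:,2]))
E
```

```text
block 0.69 7449 (array([ 581.5, -217.1]), array([ 90.3, 251.3]), 9.38) 0.07031640712892338
all 0.69 17581 (array([ 543.2, -223.3]), array([226.9, 251.2]), 9.27)
key_square 0.56 237 (array([ 481.9, -299.3]), array([26.3, 26.5]), -79.23) [ 0.482  -0.299   0.0526]
key_round 0.63 294 (array([ 460.5, -172.5]), array([28.2, 28.9]), 89.16) [ 0.4608 -0.1717  0.0521]
key_round 0.37 8280 (array([ 538.6, -224.1]), array([176.6, 250.9]), 9.3) [ 0.5715 -0.2024  0.0702]
key_long 0.61 232 (array([ 471.3, -235.8]), array([15.8, 39.3]), -80.78) [ 0.4718 -0.2356  0.0525]
key_long 0.41 8395 (array([ 538.7, -224. ]), array([176.8, 251.1]), 9.2) [ 0.5719 -0.2024  0.0702]
used0 0.88 535 (array([ 595.2, -303.1]), array([35. , 35.8]), 29.75) [ 0.5943 -0.3018  0.1382]
(array([ 581.5, -217.1]), array([ 90.3, 251.4]), 9.38) 0.07033598010345782
table 0.0004970018753327306
```

View pics/w1.png

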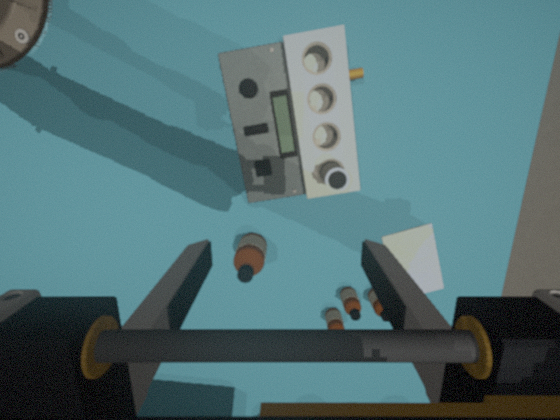

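```bash
cat >> h.py <<'E'
YAW=9.3; th=np.radians(YAW)
S=np.array([0.5815,-0.2171])-0.040*np.array([np.cos(th),np.sin(th)])
def samp(x,y): return S+np.array([x*np.cos(th)-y*np.sin(th),x*np.sin(th)+y*np.cos(th)])
PY=[.087,.029,-.029,-.087]
def at(xy,z): return [float(xy[0]),float(xy[1]),float(z)]
def down(yaw): return [180,0,yaw]
def st(tag=''):
    s=arm.sense(); print(tag,round(s['t'],1),np.round(s['position'],4),'F',np.round(s['ft_force'],1),'w',round(s['width'],4),'g',round(s['gripper_force'],1))
E
python3 - <<'E'
from h import *
p=samp(.040,PY[3]); p=(p+[.5952,-.3031])/2
arm.gripper_to(.07,40); arm.movep(at(p,.20),down(90+YAW))
print(arm.move_l(at(p,.094),feed=.08,max_force=8)); st('down')
arm.gripper_to(.0,40); st('grip')
arm.move_l(at(p,.22),feed=.06); st('up')
arm.movep([.55,.06,.34],down(90)); st('look')
for n in('wrist','scene','side'):
    ci,im,d=grab(n,n+'2');X=cloud(ci,d)
    for l,lo,hi in(('rack',.042,.058),('basket',.06,.08),('new0',.108,.13)):
        for q,P in pts(n,l,lo,hi,X):
            if len(P)>20: print(n,l,round(q,2),len(P),rect(P),np.round(np.median(P[:,2]),4))
E
```

```text
False
down 6.4 [ 0.5957 -0.3032  0.0946] F [ 0.4 -0.2  0.1] w 0.07 g 0.0
grip 7.0 [ 0.5953 -0.3031  0.094 ] F [-1.  -1.   1.9] w 0.0355 g 40.0
up 9.2 [ 0.5953 -0.3029  0.2198] F [1.3 0.4 0.1] w 0.0354 g 40.0
look 10.7 [0.5502 0.0589 0.3396] F [ 1.1  0.1 -0.5] w 0.0352 g 40.0
wrist rack 0.95 4587 (array([442.6, 159.7]), array([ 67.6, 235.5]), -0.19) 0.0503
wrist basket 0.75 2102 (array([629.5, 173.6]), array([149.5, 210.4]), 1.74) 0.0697
wrist new0 0.97 827 (array([442.3, 189. ]), array([35.5, 35.6]), 27.95) 0.1186
wrist new0 0.8 733 (array([442.3, 129.8]), array([34.4, 37.1]), -89.59) 0.1189
wrist new0 0.69 545 (array([815.3,  58.2]), array([35.2, 42. ]), -19.67) 0.1148
scene rack 0.6 1011 (array([440.6, 161.6]), array([ 71.7, 238.2]), 0.55) 0.0499
scene basket 0.58 724 (array([627.6, 176. ]), array([153.7, 212.5]), 2.06) 0.0675
scene new0 0.78 136 (array([441.7, 133.5]), array([34.4, 36.6]), -35.02) 0.117
scene new0 0.66 162 (array([440.9, 190.7]), array([35. , 39.7]), -43.69) 0.1184
side rack 0.6 837 (array([439.2, 161.2]), array([ 68.4, 241.3]), -0.87) 0.0483
side rack 0.37 61 (array([ 467.1, -232.1]), array([22.9, 40.8]), -71.02) 0.0496
side basket 0.61 573 (array([625.1, 176.8]), array([153.1, 216.8]), 2.54) 0.0664
side new0 0.63 140 (array([439.7, 190.9]), array([33.1, 36.6]), 32.44) 0.117
```

View pics/wrist2.png

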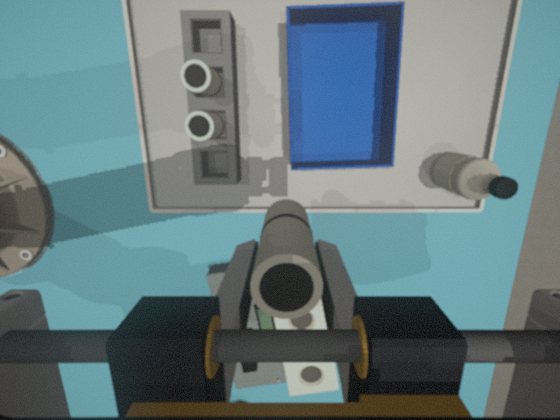

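```bash
cat >> h.py <<'E'
def newtubes(n='wrist'):
    ci,im,d=grab(n);X=cloud(ci,d);out=[]
    for l,lo,hi in(('rack',.042,.058),('basket',.06,.08),('new0',.108,.13)):
        for q,P in pts(n,l,lo,hi,X):
            if len(P)>100:
                r=rect(P); z=np.median(P[:,2])
                print(l,round(q,2),len(P),r,round(float(z),4))
                if l=='new0' and .37<r[0][0]/1e3<.53 and .04<r[0][1]/1e3<.30 and r[1][1]<45: out.append(r[0]/1e3)
    return out
E
python3 - <<'E'
from h import *
c=[.628,.185]
arm.movep(at(c,.22),down(90))
print(arm.move_l(at(c,.071),feed=.08,max_force=6)); st('placed')
arm.gripper_to(.058); arm.pause(.3); arm.move_l(at(c,.23),feed=.1)
arm.movep([.55,.06,.34],down(90))
t=newtubes(); print(t)
cv2.imwrite('pics/w3.png',arm.grab_frame('wrist')[0][:,:,::-1])
E
```

```text
False
placed 14.1 [0.6282 0.1851 0.0714] F [ 0.5  0.  -0.5] w 0.0355 g 40.0
rack 0.61 4682 (array([442.3, 159.2]), array([ 67.9, 236.5]), -0.39) 0.0503
rack 0.25 206 (array([802.1,  61.9]), array([27.5, 61.3]), -17.19) 0.0501
basket 0.89 2224 (array([627.1, 159.1]), array([149.8, 210.9]), 1.74) 0.0696
basket 0.61 4027 (array([ 581.1, -217.3]), array([ 90. , 251.3]), 9.35) 0.0704
new0 0.9 821 (array([442.6, 188.8]), array([35.2, 36.3]), 43.09) 0.1186
new0 0.64 723 (array([443. , 130.7]), array([35. , 36.6]), 44.54) 0.1189
[array([0.4426, 0.1888]), array([0.443 , 0.1307])]
```

View pics/w3.png

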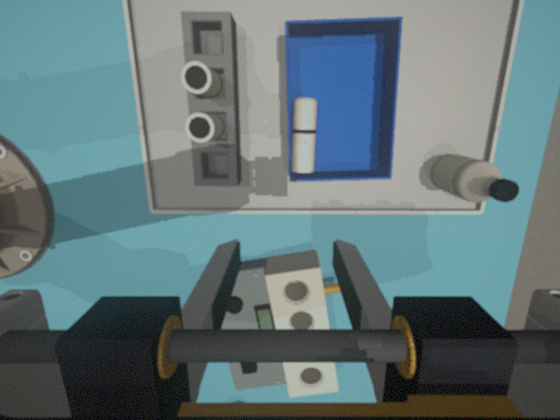

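```bash
cat >> h.py <<'E'
def insert(t,port):
    arm.gripper_to(.062,50); arm.movep(at(t,.20),down(90))
    print(arm.move_l(at(t,.077),feed=.08,max_force=8)); arm.gripper_to(0,50); st('grip'); z0=arm.sense()['position'][2]
    arm.move_l(at(t,.20),feed=.1)
    p=samp(.040,PY[port]); arm.movep(at(p,.20),down(90+YAW)); st('over')
    hit=arm.move_l(at(p,z0+.017),feed=.04,max_force=25); arm.pause(.3); st(f'in {hit} want {z0+.017:.4f}')
    return hit
E
python3 - <<'E'
from h import *
t=np.array([.4428,.1888])
if not insert(t,0):
    arm.gripper_to(.058); st('open')
    p=arm.sense()['position']; arm.move_l(at(p,.22),feed=.1)
    arm.movep([.52,-.30,.40],down(90)); 
    ci,im,d=grab('wrist','w4');X=cloud(ci,d)
    for q,P in pts('wrist','new0',.11,.2,X):
        if len(P)>50: print(q,rect(P),np.median(P[:,2]))
    print(samp(.04,PY[0]))
E
```

```text
False
grip 21.1 [0.4428 0.1889 0.0771] F [-0.1  0.   3.4] w 0.0358 g 50.0
over 23.8 [ 0.5675 -0.1298  0.1998] F [ 0.2  0.2 -0.9] w 0.0355 g 50.0
in False want 0.0941 26.9 [ 0.5671 -0.1312  0.0942] F [-5.6  1.4  8. ] w 0.0348 g 50.0
open 27.4 [ 0.5675 -0.1313  0.094 ] F [0.5 0.3 0.9] w 0.0581 g 0.0
0.78 (array([ 567.5, -131.8]), array([34.5, 35.7]), -28.72) 0.13567942552918183
[ 0.56744047 -0.13124355]
```

```bash
python3 - <<'E'
from h import *
arm.movep([.55,.06,.34],down(90))
t=newtubes(); print(t)
if len(t)==1 and not insert(t[0],2):
    arm.gripper_to(.058); st('open')
    p=arm.sense()['position']; arm.move_l(at(p,.22),feed=.1)
    arm.movep([.55,-.16,.42],down(90)); 
    ci,im,d=grab('wrist','w5');X=cloud(ci,d)
    for l,lo in(('new0',.11),('basket',.06),('used0',.005)):
        for q,P in pts('wrist',l,lo,.2,X):
            if len(P)>50: print(l,round(q,2),rect(P),np.median(P[:,2]))
    print(samp(.04,PY[2]))
E
```

```text
rack 0.65 5112 (array([442.2, 159.7]), array([ 68.1, 236. ]), -0.32) 0.0503
rack 0.33 208 (array([801.2,  60.8]), array([25.3, 60.8]), -13.3) 0.0502
basket 0.67 2234 (array([627.2, 159.3]), array([150.2, 210.8]), 1.71) 0.0697
new0 0.62 189 (array([ 568.4, -120.5]), array([13.6, 34.3]), 86.1) 0.1193
new0 0.55 719 (array([442.9, 130.1]), array([35. , 35.9]), 85.11) 0.1189
[array([0.4429, 0.1301])]
False
grip 34.8 [0.4427 0.1301 0.0771] F [-3.5  1.3  6. ] w 0.0353 g 50.0
over 37.7 [ 0.5864 -0.2443  0.1998] F [-0.3 -0.8 -0.8] w 0.0341 g 50.0
in True want 0.0941 40.0 [ 0.5869 -0.2495  0.1075] F [-1.  -4.   6.1] w 0.0343 g 50.0
```

```bash
python3 - <<'E'
from h import *
print(samp(.04,PY[2])); s=arm.sense(); print(s['eef_rot'],s['wrist_torque']);st()
a=grab('side')[1]; b=grab('scene')[1]; c=grab('wrist')[1]
a=cv2.resize(a[140:230,270:390],(400,300)); b=cv2.resize(b[100:220,220:380],(400,300)); c=cv2.resize(c,(400,300))
cv2.imwrite('pics/m6.png',np.vstack([np.hstack([a,b]),np.hstack([c,c*0])])[:,:,::-1])
E
```

```text
[ 0.58618651 -0.24571882]
[179.87034818   0.28171488  99.18907627] [-0.57153451  0.1677374   0.02709561]
 40.0 [ 0.5869 -0.2495  0.1075] F [-1.  -4.   6.1] w 0.0343 g 50.0
```

View pics/m6.png

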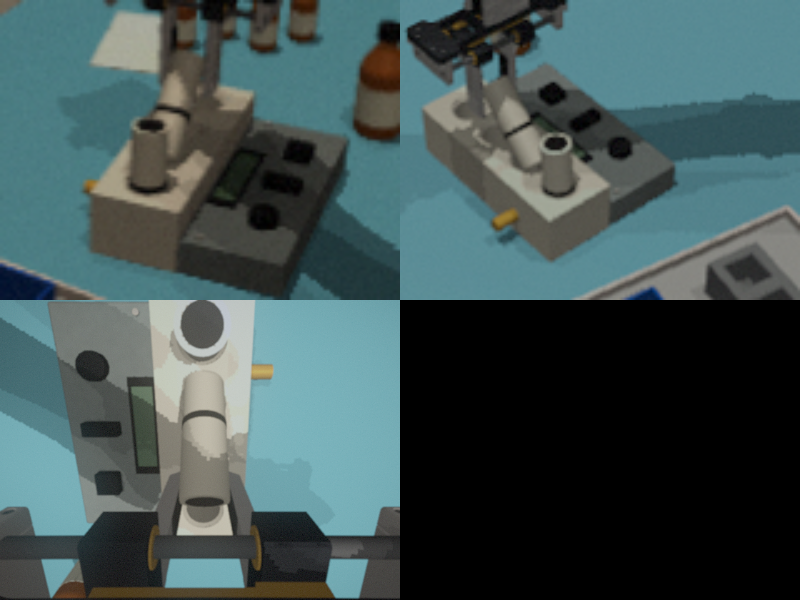

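```bash
cat >> h.py <<'E'
def tubeaxis(n):
    "axis of the held tube in the tool frame, from its visible points"
    from scipy.spatial.transform import Rotation as Ro
    s=arm.sense();Rt=Ro.from_euler('xyz',s['eef_rot'],degrees=True).as_matrix()
    ci,im,d=grab(n);X=cloud(ci,d)
    for r in arm.regions_of(n,'new0'):
        P=X[cv2.erode(r['pixels'].astype(np.uint8),np.ones((3,3)))>0];P=P[~np.isnan(P[:,0])]
        if len(P)<30: continue
        L=(P-s['position'])@Rt
        k=np.linalg.norm(np.median(L,0)); L=L[np.linalg.norm(L,axis=1)<.13]
        if k>.13 or len(L)<30: continue
        v=cv2.PCACompute(L.astype(np.float32),None)[1][0]
        pr=L@v; print(n,round(r['p'],2),len(L),'ax',np.round(v,3),'tilt',round(float(np.degrees(np.arctan2(v[0],v[2]))),1),'mid',np.round((np.percentile(L,1,axis=0)+np.percentile(L,99,axis=0))/2,3),'rng',np.round(np.percentile(pr,[0.5,99.5]),3))
E
python3 - <<'E'
from h import *
p=arm.sense()['position']; arm.move_l(at(p,.26),feed=.06); st('up')
arm.movep([.55,-.15,.30],down(90)); st()
for n in('wrist','side','scene'): tubeaxis(n)
a=grab('side')[1]; b=grab('scene')[1]; c=grab('wrist')[1]
a=cv2.resize(a[90:210,240:400],(400,300)); b=cv2.resize(b[80:200,220:380],(400,300)); c=cv2.resize(c,(400,300))
cv2.imwrite('pics/m7.png',np.vstack([np.hstack([a,b]),np.hstack([c,c*0])])[:,:,::-1])
E
```

```text
up 42.9 [ 0.5869 -0.2494  0.2598] F [-0.4 -0.5  0.3] w 0.0346 g 50.0
 43.4 [ 0.5501 -0.1495  0.3004] F [ 0.1  0.2 -0.6] w 0.0344 g 50.0
wrist 0.73 10716 ax [ 0.722 -0.002  0.692] tilt 46.2 mid [ 0.041  0.001 -0.016] rng [-0.028  0.077]
side 0.71 361 ax [ 0.679 -0.007  0.734] tilt 42.8 mid [ 0.056 -0.005 -0.009] rng [-0.022  0.082]
scene 0.88 452 ax [ 0.686 -0.011  0.727] tilt 43.4 mid [ 0.054  0.004 -0.012] rng [-0.023  0.079]
```

View pics/m7.png

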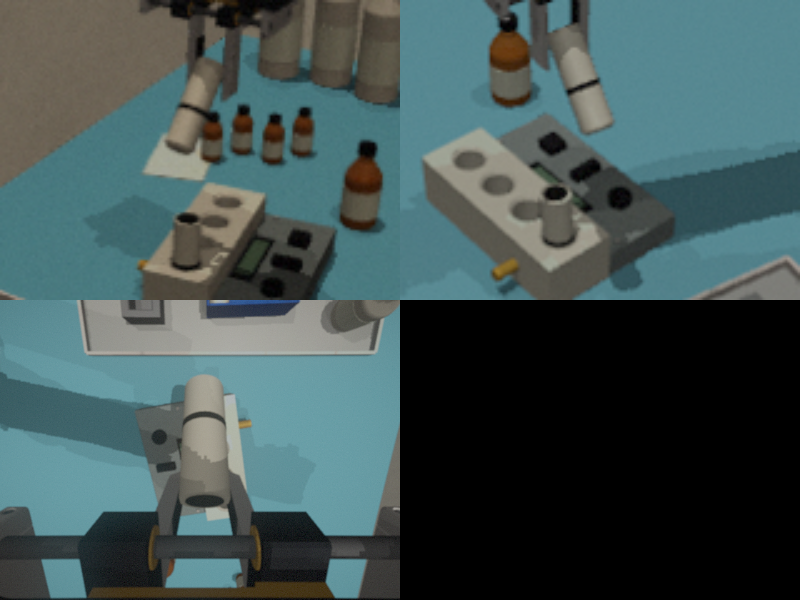

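```bash
cat >> h.py <<'E'
from scipy.spatial.transform import Rotation as Ro
def tilted(phi):
    R=Ro.from_rotvec(-np.radians(phi)*np.array([np.cos(th),np.sin(th),0]))*Ro.from_euler('xyz',[180,0,90+YAW],degrees=True)
    return R.as_matrix(),R.as_euler('xyz',degrees=True).tolist()
def tcp(G,R): return (np.array(G)+.019*R[:,2]).tolist()
E
python3 - <<'E'
from h import *
R,o=tilted(44.5); f=np.radians(44.5)
print(R@[np.sin(f),0,np.cos(f)],o)
p=samp(.04,PY[3])
for z in(.30,.20,.13): print(z,arm.ik(tcp([*p,z],R),o))
arm.movep(tcp([*p,.30],R),o); st()
for n in('wrist','side','scene'):
    ci,im,d=grab(n);X=cloud(ci,d)
    for r in arm.regions_of(n,'new0'):
        P=X[cv2.erode(r['pixels'].astype(np.uint8),np.ones((3,3)))>0];P=P[~np.isnan(P[:,0])]
        if len(P)>40: print(n,len(P),np.round(np.percentile(P,[2,50,98],axis=0),3).tolist(),np.round(cv2.PCACompute(P.astype(np.float32),None)[1][0],3))
a=grab('side')[1]; b=grab('scene')[1]
a=cv2.resize(a[90:210,240:400],(400,300)); b=cv2.resize(b[80:200,220:380],(400,300))
cv2.imwrite('pics/m8.png',np.hstack([a,b])[:,:,::-1])
E
```

```text
[ 1.72113584e-16  4.04978300e-16 -1.00000000e+00] [180.0, 44.49999999999998, 99.29999999999998]
0.3 [-22.66161348  16.11632677  27.24950692 109.68151686  45.85076412
  54.87317694 -14.70570941]
0.2 [-23.9968876   24.6522602   30.07707753 114.57435187  48.01007383
  44.24410058 -23.53398034]
0.13 [-25.94437991  32.51151299  33.34910451 116.76554475  48.90831785
  36.02836433 -29.62711549]
 44.7 [ 0.5974 -0.3161  0.2865] F [-0.2 -0.6 -0.3] w 0.0341 g 50.0
wrist 10872 [[0.577, -0.289, 0.214], [0.591, -0.269, 0.28], [0.608, -0.266, 0.315]] [ 0.01  -0.038  0.999]
side 1722 [[0.442, 0.436, 0.014], [0.465, 0.479, 0.094], [0.51, 0.502, 0.121]] [ 0.257 -0.275  0.926]
side 184 [[0.549, -0.138, 0.071], [0.559, -0.118, 0.106], [0.574, -0.11, 0.134]] [ 0.102 -0.127  0.987]
side 269 [[0.572, -0.282, 0.215], [0.583, -0.269, 0.266], [0.599, -0.262, 0.313]] [ 0.019 -0.001  1.   ]
scene 213 [[0.559, -0.139, 0.072], [0.574, -0.118, 0.113], [0.585, -0.111, 0.135]] [-0.033 -0.197  0.98 ]
scene 210 [[0.583, -0.28, 0.215], [0.598, -0.269, 0.254], [0.608, -0.262, 0.288]] [-0.037  0.035  0.999]
```

View pics/m8.png

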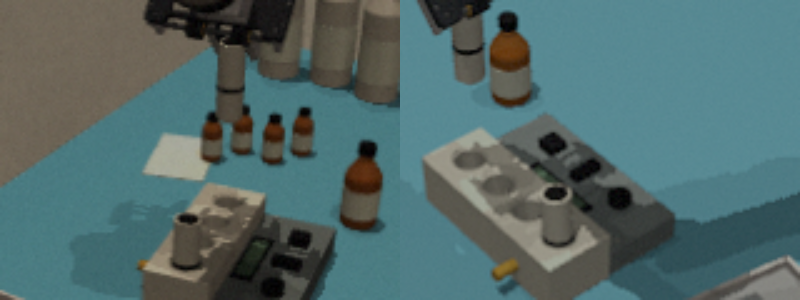

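```bash
cat >> h.py <<'E'
from scipy.optimize import least_squares
def tubecentre(n,zlo,near):
    ci,im,d=grab(n);X=cloud(ci,d)
    for r in arm.regions_of(n,'new0'):
        P=X[cv2.erode(r['pixels'].astype(np.uint8),np.ones((3,3)))>0];P=P[(P[:,2]>zlo)&(np.linalg.norm(P[:,:2]-near,axis=1)<.05)]
        if len(P)<40: continue
        cam=-(np.array(ci['R']).T@ci['t'])[:2]; u=P[:,:2].mean(0)-cam; u/=np.linalg.norm(u)
        f=least_squares(lambda c:np.linalg.norm(P[:,:2]-c,axis=1)-.018,P[:,:2].mean(0)+.012*u,loss='soft_l1',f_scale=.002)
        print(n,len(P),'c',np.round(f.x,4),'res',round(float(np.sqrt(np.mean(f.fun**2))),4),'zmin/max',np.round(np.percentile(P[:,2],[.5,99.5]),4)); return f.x
E
python3 - <<'E'
from h import *
C=[tubecentre(n,.15,[.592,-.28]) for n in('wrist','side','scene')]
for n in('side','scene'): tubecentre(n,.075,samp(.04,PY[0]))
print(samp(.04,PY[3]),samp(.04,PY[0]))
E
```

```text
wrist 10824 c [ 0.5936 -0.2855] res 0.0025 zmin/max [0.2111 0.3154]
scene 255 c [ 0.5905 -0.2835] res 0.0021 zmin/max [0.2115 0.2939]
side 139 c [ 0.566  -0.1325] res 0.0038 zmin/max [0.0756 0.1344]
scene 216 c [ 0.5654 -0.1313] res 0.0048 zmin/max [0.0766 0.1356]
[ 0.59555953 -0.30295645] [ 0.56744047 -0.13124355]
```

```bash
python3 - <<'E'
from h import *
p=arm.sense()['position']+[.0027,-.0182,0]
print(arm.move_l((p-[0,0,.125]).tolist(),feed=.08,max_force=15)); st()
C=[tubecentre(n,.10,samp(.04,PY[3])) for n in('wrist','side','scene')]
a=grab('side')[1]; b=grab('scene')[1]; c=grab('wrist')[1]
a=cv2.resize(a[120:240,240:400],(400,300)); b=cv2.resize(b[100:220,220:380],(400,300)); c=cv2.resize(c,(400,300))
cv2.imwrite('pics/m9.png',np.vstack([np.hstack([a,b]),np.hstack([c,c*0])])[:,:,::-1])
E
```

```text
False
 47.4 [ 0.6006 -0.3343  0.1618] F [ 0.   1.  -0.6] w 0.0341 g 50.0
wrist 10011 c [ 0.5966 -0.3033] res 0.0026 zmin/max [0.1007 0.1907]
side 148 c [ 0.5938 -0.3023] res 0.0026 zmin/max [0.1001 0.1871]
scene 146 c [ 0.5953 -0.3021] res 0.0025 zmin/max [0.1014 0.1634]
```

View pics/m9.png

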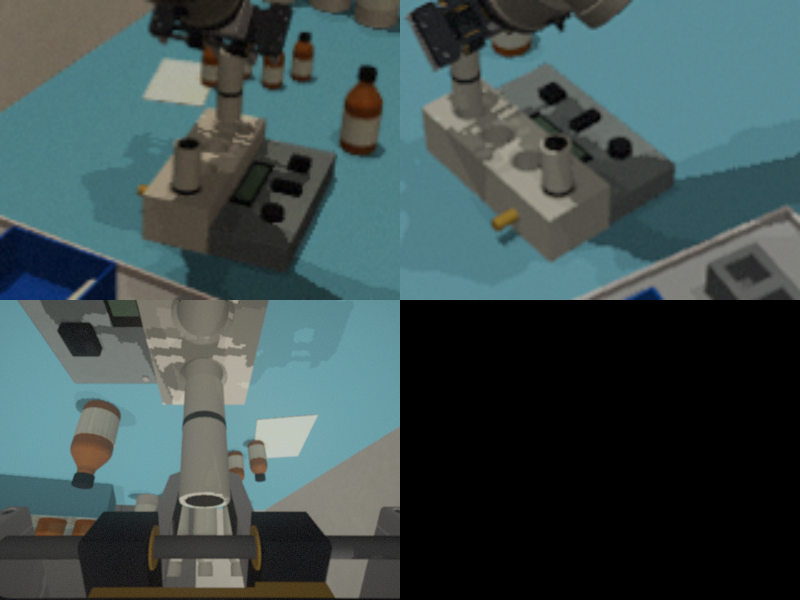

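```bash
python3 - <<'E'
from h import *
R,o=tilted(44.5)
p=arm.sense()['position']
print(arm.move_l((p-[0,0,.041]).tolist(),feed=.03,max_force=8)); st('in')
arm.gripper_to(.06); arm.pause(.3); st('open')
p=arm.sense()['position']; q=p-.12*R[:,2]; print(q)
arm.move_l(q.tolist(),feed=.08); st()
arm.movep([.52,-.30,.42],down(90))
X=None
ci,im,d=grab('wrist','w10');X=cloud(ci,d)
for q,P in pts('wrist','new0',.11,.2,X):
    if len(P)>50: print(round(q,2),rect(P),np.median(P[:,2]),P[:,2].min(),P[:,2].max())
a=grab('side')[1]
cv2.imwrite('pics/m10.png',np.hstack([cv2.resize(im,(400,300)),cv2.resize(a[120:240,240:400],(400,300))])[:,:,::-1])
E
```

```text
True
in 49.1 [ 0.6    -0.3348  0.1214] F [-0.2  0.2  4.8] w 0.0341 g 50.0
open 50.0 [ 0.5997 -0.3346  0.121 ] F [-0.1  0.2  1. ] w 0.0603 g 0.0
[ 0.58613576 -0.25159956  0.20659712]
 51.6 [ 0.5859 -0.2519  0.2063] F [0.7 0.7 0.6] w 0.0603 g 0.0
0.75 (array([ 568.3, -134.8]), array([35.1, 35.2]), -55.64) 0.13281292309691817 0.11028796087359083 0.1366017882621136
0.71 (array([ 595.7, -303.9]), array([34.8, 35.5]), 43.26) 0.14965732667604278 0.1105302627582951 0.15255810082859753
```

View pics/m10.png

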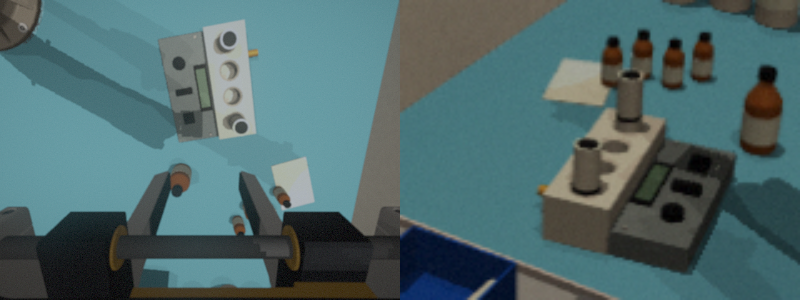

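```bash
cat >> h.py <<'E'
def rim(X,c,zlo=.12):
    "rim plane: centre, height at the centre, slopes (deg), from the top points of a tube"
    P=X.reshape(-1,3); P=P[~np.isnan(P[:,0])]
    P=P[(np.linalg.norm(P[:,:2]-c,axis=1)<.03)&(P[:,2]>zlo)]
    z=np.percentile(P[:,2],97); P=P[P[:,2]>z-.007]
    (cc,rr)=cv2.minEnclosingCircle((P[:,:2]*1000).astype(np.float32)); c=np.array(cc)/1000
    r=np.linalg.norm(P[:,:2]-c,axis=1); P=P[(r<.0185)&(r>.0145)]
    A=np.c_[np.ones(len(P)),P[:,:2]-c]
    f=least_squares(lambda k:A@k-P[:,2],[z,0,0],loss='soft_l1',f_scale=.0007).x
    print('rim',len(P),'c',np.round(c,4),'R',round(rr,1),'z',round(f[0],4),'slope',np.round(np.degrees(f[1:]),1)); return c,f[0]
E
python3 - <<'E'
from h import *
for v in([.58,-.30,.34],[.58,-.20,.34]):
    arm.movep(v,down(90)); ci,im,d=grab('wrist');X=cloud(ci,d)
    for k in(0,3):
        try: rim(X,samp(.04,PY[k]))
        except Exception as e: print(k,'x',e)
E
```

```text
rim 319 c [ 0.5685 -0.1348] R 18.0 z 0.1326 slope [-0.9  3. ]
rim 554 c [ 0.5958 -0.2823] R 21.8 z 0.4632 slope [-0.2 72.1]
rim 240 c [ 0.5685 -0.1356] R 18.0 z 0.133 slope [-1.2  2.8]
rim 224 c [ 0.5962 -0.3037] R 18.3 z 0.1493 slope [-0.5 -1.6]
```

```bash
cat >> h.py <<'E'
def adjust(c,ztop,port):
    "regrip a tube standing in a port and slide it to its mark (top 0.135)"
    p=samp(.04,PY[port]); zg=.094+ztop-.135
    arm.gripper_to(.062,50); arm.movep(at(c,.26),down(90+YAW))
    print(arm.move_l(at(c,zg),feed=.08,max_force=8)); arm.gripper_to(0,50); st('grip'); z0=arm.sense()['position'][2]
    hit=arm.move_l(at(p,z0+.135-ztop),feed=.02,max_force=30); arm.pause(.3); st(f'set {hit} want {z0+.135-ztop:.4f}')
    arm.gripper_to(.060); arm.move_l(at(p,.26),feed=.1)
E
python3 - <<'E'
from h import *
adjust([.5959,-.3036],.1487,3)
adjust([.5685,-.1350],.1321,0)
for v,k in(([.58,-.20,.34],3),([.57,-.04,.34],0)):
    arm.movep(v,down(90)); X=cloud(*[grab('wrist')[i] for i in(0,2)])
    rim(X,samp(.04,PY[k])); print(samp(.04,PY[k]))
E
```

```text
False
grip 57.3 [ 0.5956 -0.3037  0.1077] F [-1.7 -0.8  1.1] w 0.0355 g 49.8
set False want 0.0940 58.4 [ 0.5955 -0.303   0.0939] F [-0.2 -1.1  0.3] w 0.0353 g 49.8
False
grip 64.6 [ 0.5678 -0.135   0.0909] F [-5.6  0.3  2.2] w 0.0357 g 49.9
set False want 0.0938 65.2 [ 0.5667 -0.1325  0.0934] F [-3.4 -6.6 -5. ] w 0.0353 g 50.0
rim 218 c [ 0.5972 -0.3044] R 18.3 z 0.1367 slope [-0.6 -1. ]
[ 0.59555953 -0.30295645]
rim 223 c [ 0.5677 -0.1307] R 18.5 z 0.1347 slope [-0.5 -0.2]
[ 0.56744047 -0.13124355]
```

```bash
python3 - <<'E'
from h import *
arm.gripper_to(0,10)
for n,y in(('sq',-.065),('round',.065),('long',0)):
    p=samp(-.072,y); arm.movep(at(p,.26),down(90+YAW)); arm.move_l(at(p,.065),feed=.12)
    hit=arm.move_l(at(p,.0452),feed=.02,max_force=14); arm.pause(.25); st(f'{n} {hit}')
    arm.move_l(at(p,.065),feed=.05); arm.move_l(at(p,.26),feed=.15)
arm.movep([.55,-.06,.40],down(90))
ci,im,d=grab('wrist','w12');X=cloud(ci,d)
for q,P in pts('wrist','basket',.06,.08,X): print('basket',q,rect(P))
for q,P in pts('wrist','used0',.005,.2,X):
    if len(P)>50: print(round(q,2),rect(P),np.round(np.percentile(P[:,2],[2,98]),3))
rim(X,samp(.04,PY[0]));
E
```

```text
sq True 74.0 [ 0.4815 -0.2994  0.0462] F [-2.9  1.7 11.7] w 0.0003 g 6.1
round True 79.5 [ 0.4605 -0.171   0.0461] F [-2.   0.7 13.4] w 0.0003 g 6.8
long True 84.8 [ 0.471  -0.2352  0.0461] F [-2.9  2.6 11.6] w 0.0002 g 6.4
basket 0.93 (array([628.2, 118.5]), array([130. , 149.4]), -88.24)
0.79 (array([578.3, 115.4]), array([ 35.7, 111.7]), -1.12) [0.026 0.042]
rim 165 c [ 0.5682 -0.132 ] R 18.2 z 0.1347 slope [-0.5  0.1]
```

View pics/w12.png

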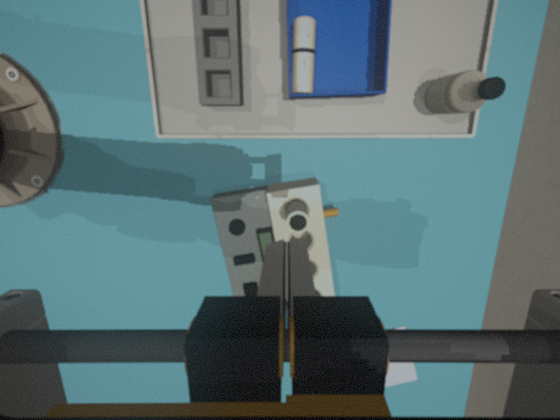

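```bash
python3 -c "
from h import *
print(arm.close_job())"
```

```text
the job is handed in; nothing more can be done
None
```

The job is handed in, with no verdict shown. The used tube is lying in the basket, and the two new tubes are in ports 0 and 3, about 1 mm from their marks by camera. One new tube swung in the grip when it struck the other on the way over; I re-set both, then pressed square, round and long fully down in that order.

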